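Put the tiffin tins and scrubbing brushes away behind bypass doors

ROBOT

A 7-joint arm with a two-finger parallel gripper is mounted at the origin on the work surface. World frame = base frame: x ahead of the robot, y to its left, z up, the work surface at z = 0. Lengths are in m, angles in rad, forces in N, time in s.
With the tool pointing down it reaches from about 0.425 to 0.825 m from the base axis. Payload 3.6 kg.
Tool frame: the origin (TCP) lies on the front face of the gripper's body, between the roots of the fingers; the fingertips stand 84 mm ahead of it and the grasp point (between the pads) lies 65 mm ahead of it; z points along the fingers, y is the line along which they close (so a half turn about z gives the same grasp; the last joint's range is limited). The gripper opens to 93 mm and grips with 3 to 60 N. Pads are 15 mm wide; open, the fingers measure 128 mm over their backs; the gripper's body (75 mm by 188 mm) begins 65 mm behind the grasp point.
Start: joints at [1.147, 0.615, -0.013, 1.423, 0.008, 1.103, -0.04], TCP at [0.252, -0.599, 0.303] pointing down, gripper open.
Joint ranges: [-3.12, 3.12], [-0.3, 2.06], [-1.34, 1.32], [0.26, 2.42], [-1.36, 4.5], [0.01, 1.98], [-2.84, 2.84]. Speed limits (rad/s): [2.79, 2.79, 3.14, 3.14, 3.14, 3.14, 3.14].

INTERFACE

Orientations are given as a unit quaternion [w, x, y, z].
In Python, from workcell import env, ungrasp, clamp, inverse_kinematics, eyes gives the robot as it stands. Calls block until the motion is done:
- env.move_ptp(position, orientation): joint-space move of the TCP to a pose.
- env.line_to(position, frame=None, velocity=0.15, force_limit=None): straight line of the TCP; frame=None keeps the orientation; velocity is the mean speed in m/s. With force_limit (N) it stops when the force on the tool has changed by that much, and returns True; else False.
- env.movej(angles): joint-space move.
- ungrasp() and clamp(grip_force=None): open the fingers fully, or close them until they stop; grip_force is the grip in N (None keeps the last).
- env.sleep(seconds).
- inverse_kinematics(position, orientation): joint angles nearest the present ones, or None.
- eyes.capture(name): name is "scene" or "top" or "wrist"; returns (picture, depth): 384x512x3 uint8, red, green, blue; 384x512 float32, m along the optical axis (not along the pixel's ray), 0 where there is no reading.
- eyes.get_calibration(name): a dict with "intrinsics" (3x3 intrinsics, pixels), "camera_from_world" (4x4, takes a point from world to camera coordinates). Camera axes: x right, y up, looking along -z (the intrinsics and any distortion apply to the point x, -y, -z); pixel columns grow to the right and rows downward; lengths in m; the calibration is good to about 2 mm. A picture is of the moment at which its call begins: read the wrist's pose just before it. get_calibration takes no time and is no camera call; for the wrist camera it gives the pose at the moment of the call.
A pose or a line that the arm cannot do raises env.IKError and nothing moves.
- env.hand_in(): hands the job in; it is judged then, once.
Readings, each from a call of its own:
- env.read_clock(): time.
- env.read_q(): joint angles.
- env.read_qd(): joint speeds.
- env.read_joint_torque(): joint torques, N m.
- env.read_eef_pos(): TCP position.
- env.read_eef_rot(): TCP orientation.
- env.read_contact_force(): force on the tool from outside, world axes, zero at the start.
- env.read_torque(): the same for the moment, N m.
- env.read_width(): finger opening in m.
- env.read_grasp_force(): force on a finger pad.
Only numpy, scipy, OpenCV 4.12 (cv2) and the standard library are available. Lean on these libraries where they do the work, as an engineer would, in place of code of your own. Each camera call takes 0.05 s, during which the arm holds its last target. There are 200 camera calls.

TASK

Put the washed things away in the wooden chest, whose two sliding doors pass one another on a double track: slide the left door under the right one, stand every steel tiffin tin upright in the left half and slide that door fully shut; only then slide the right door over the left one, stand every scrubbing brush upright on its bristles in the right half, and shut that door fully too. Never have both doors open at once (either may be ajar by a finger's breadth at first), and leave the steel mug and the green soap dish where they are.

Things in the scene. Friction and masses are not known exactly. Their poses are not given: they have to be found in the camera images.
- chest: fixed wooden chest on the ledge, 306 mm (its x, away from the robot) by 360 mm (its y, to the robot's left), origin at the centre of its underside. Front and back walls are 136 mm high (8 mm thick), side walls 118 mm; inside, floor 8 mm up, 290 mm long in x; a 6 mm divider at y = 0 (116 mm high) parts the left half (y 3 to 172 mm) from the right half (y -172 to -3 mm). The closed doors' undersides are 120 mm (left) and 130 mm (right) up.
- left_half (a point): point on the chest's floor in the left half (8 mm above the ledge), at chest x = 0, y = +105 mm, which is about the middle of the 122 mm wide opening (chest y 50 to 172 mm) that the fully opened left door leaves; axes as the chest's.
- right_half (a point): the same for the right half, at chest x = 0, y = -105 mm (opening at chest y -172 to -50 mm).
- left_door (a joint): travel of the left door, which runs on the lower track: 0 shut, 0.13 m fully open (slid towards the robot's right, along chest -y, under the right door); 1.5 N of friction, stays where left. A 290 x 180 x 5 mm panel lying level in the top of the chest. Handle: an upright steel tab, 70 mm along x, 12 mm thick along y, its top 170 mm above the ledge.
- left_door_handle (a point): on the left door's handle, 156 mm above the ledge and 14 mm below its top; it moves with the door and lies at chest y = +155 mm when the door is shut, +25 mm when fully open. The door's own top face is 125 mm up; the right door's top face, close beside it when open, is 135 mm up.
- right_door (a joint): travel of the right door, which runs on the upper track: 0 shut, 0.13 m fully open (slid towards the robot's left, along chest +y, over the left door); 1.5 N of friction, stays where left. A 290 x 180 x 5 mm panel lying level in the top of the chest. Handle: an upright steel tab, 70 mm along x, 12 mm thick along y, its top 170 mm above the ledge.
- right_door_handle (a point): on the right door's handle, 156 mm above the ledge and 14 mm below its top; at chest y = -155 mm when shut, -25 mm when fully open. The door's own top face is 135 mm up.
- tin1_grip (a point): round lidded steel tiffin tin, 74 mm across, lid top 66 mm up, upright, with a rigid arched carrying handle over the lid (104 mm tall overall, 0.18 to 0.35 kg). Point: middle of the handle's level bar, 98 mm above the tin's underside on its axis. The bar runs 60 mm along the tin's own y axis, 12 mm thick (x) and 12 mm high; own z is up. May be absent.
- tin2_grip (a point): round lidded steel tiffin tin, 74 mm across, lid top 66 mm up, upright, with a rigid arched carrying handle over the lid (104 mm tall overall, 0.18 to 0.35 kg). Point: middle of the handle's level bar, 98 mm above the tin's underside on its axis. The bar runs 60 mm along the tin's own y axis, 12 mm thick (x) and 12 mm high; own z is up. May be absent.
- tin3_grip (a point): round lidded steel tiffin tin, 74 mm across, lid top 66 mm up, upright, with a rigid arched carrying handle over the lid (104 mm tall overall, 0.18 to 0.35 kg). Point: middle of the handle's level bar, 98 mm above the tin's underside on its axis. The bar runs 60 mm along the tin's own y axis, 12 mm thick (x) and 12 mm high; own z is up. May be absent.
- brush1_grip (a point): wooden scrubbing brush standing on its bristles, 56 mm wide (own x), 90 mm long (own y), back 56 mm up, with a rigid arched bow handle on top (98 mm tall overall, 0.1 to 0.25 kg). Point: middle of the handle's level bar, 92 mm above the underside, on the brush's centre. The bar runs 64 mm along own y, 12 mm thick (x) and 12 mm high. May be absent.
- brush2_grip (a point): wooden scrubbing brush standing on its bristles, 56 mm wide (own x), 90 mm long (own y), back 56 mm up, with a rigid arched bow handle on top (98 mm tall overall, 0.1 to 0.25 kg). Point: middle of the handle's level bar, 92 mm above the underside, on the brush's centre. The bar runs 64 mm along own y, 12 mm thick (x) and 12 mm high. May be absent.
- mug: bystander: steel mug, 80 mm across, 90 mm high, origin at centre of its underside; stands on the ledge to the robot's right
- soap_dish: bystander: green soap dish with its flap lid shut, 75 x 115 x 37 mm, origin at centre of its underside; beyond the chest
Things that resemble listed ones, but are neither listed nor needed, are in the scene too. Leave any orange or pink look-alike of the part that bears brush2_grip alone.

How it is judged:
On the way, in this order (a step that is already met when the one before it is completed fails the run):
1. the left door is slid open under the right one (more than 100 mm) (value of joint left_door above 0.1 m), for 0.2 s.
2. every tin stands upright in the left half, let go (x of tin1_grip in the frame of left_half between -0.14 and 0.14 m and y of tin1_grip in the frame of left_half between -0.1 and 0.1 m and z of tin1_grip in the frame of left_half between 0.08 and 0.106 m and angle between each of tin1_grip, tin2_grip, tin3_grip's own z axis and vertical below 0.2 rad and x of tin2_grip in the frame of left_half between -0.14 and 0.14 m and y of tin2_grip in the frame of left_half between -0.1 and 0.1 m and z of tin2_grip in the frame of left_half between 0.08 and 0.106 m and x of tin3_grip in the frame of left_half between -0.14 and 0.14 m and y of tin3_grip in the frame of left_half between -0.1 and 0.1 m and z of tin3_grip in the frame of left_half between 0.08 and 0.106 m and contact force between the fingers and tin1 below 0.3 N and contact force between the fingers and tin2 below 0.3 N and contact force between the fingers and tin3 below 0.3 N), for 0.3 s.
3. the left door is shut again (within 8 mm) (value of joint left_door below 0.008 m), for 0.2 s.
4. the right door is slid open over the left one (more than 100 mm) (value of joint right_door above 0.1 m), for 0.2 s.
5. every brush stands upright in the right half, let go (x of brush1_grip in the frame of right_half between -0.14 and 0.14 m and y of brush1_grip in the frame of right_half between -0.1 and 0.1 m and z of brush1_grip in the frame of right_half between 0.08 and 0.106 m and angle between each of brush1_grip, brush2_grip's own z axis and vertical below 0.2 rad and x of brush2_grip in the frame of right_half between -0.14 and 0.14 m and y of brush2_grip in the frame of right_half between -0.1 and 0.1 m and z of brush2_grip in the frame of right_half between 0.08 and 0.106 m and contact force between the fingers and brush1 below 0.3 N and contact force between the fingers and brush2 below 0.3 N), for 0.3 s.
At the end, for the whole second after the job is handed in: every tin stands upright (within 0.2 rad) on the floor of the left half and every brush on that of the right half, at rest, and both doors are shut to within 8 mm (x of tin1_grip in the frame of left_half between -0.14 and 0.14 m and y of tin1_grip in the frame of left_half between -0.1 and 0.1 m and z of tin1_grip in the frame of left_half between 0.08 and 0.106 m and angle between each of tin1_grip, tin2_grip, tin3_grip, brush1_grip, brush2_grip's own z axis and vertical below 0.2 rad and x of tin2_grip in the frame of left_half between -0.14 and 0.14 m and y of tin2_grip in the frame of left_half between -0.1 and 0.1 m and z of tin2_grip in the frame of left_half between 0.08 and 0.106 m and x of tin3_grip in the frame of left_half between -0.14 and 0.14 m and y of tin3_grip in the frame of left_half between -0.1 and 0.1 m and z of tin3_grip in the frame of left_half between 0.08 and 0.106 m and x of brush1_grip in the frame of right_half between -0.14 and 0.14 m and y of brush1_grip in the frame of right_half between -0.1 and 0.1 m and z of brush1_grip in the frame of right_half between 0.08 and 0.106 m and x of brush2_grip in the frame of right_half between -0.14 and 0.14 m and y of brush2_grip in the frame of right_half between -0.1 and 0.1 m and z of brush2_grip in the frame of right_half between 0.08 and 0.106 m and value of joint each of left_door, right_door below 0.008 m and linear speed of each of tin1, tin2, tin3, brush1, brush2 below 0.05 m/s); the robot touches nothing.
It fails at once if both doors are open at once (each by more than 35 mm) (value of joint each of left_door, right_door above 0.035 m).
It fails at once if the mug is moved by more than 30 mm (distance of mug from where it was at the start of the episode above 0.03 m).
It fails at once if the soap dish is moved by more than 30 mm (distance of soap_dish from where it was at the start of the episode above 0.03 m).
Of tin1, tin2, tin3 only 1 to 3 are there at a start; the rules pass over those that are not, and their reading is None.
Of brush1, brush2 only 1 to 2 are there at a start; the rules pass over those that are not, and their reading is None.
At some moment in a run one of tin1, tin2, tin3 may be knocked a few centimetres aside while the robot is not near it.
It also fails if it takes over 210 s, if anything falls off the work surface, if the arm or the gripper's body presses on something with over 40 N, if the wrist force passes 120 N, or if a joint passes its speed limit or range.

## Working session

There is one attempt and no reset: what is moved stays moved. The work goes in short steps, each a Python script; the robot and the scene stay as the last script left them, time stands still between calls to the robot, and variables do not carry over. Pictures are saved under pics/ and viewed, at most 14 in all, crops included, and the job is handed in when it is done.

```bash
ls; mkdir -p pics; python3 - <<'E'
from workcell import env,eyes
import cv2,numpy as np
for n in("scene","top"):
    p,d=eyes.capture(n); cv2.imwrite(f"pics/{n}0.png",cv2.resize(p[:,:,::-1],(800,600),interpolation=cv2.INTER_CUBIC)); np.savez(f"{n}0.npz",p=p,d=d)
    c=eyes.get_calibration(n); print(n,c); print(d.min(),d.max())
print(env.read_clock(),env.read_eef_rot())
E
```

```text
pics
scene {'intrinsics': array([[357.45235211,   0.        , 250.68318588],
       [  0.        , 357.45235211, 193.63541364],
       [  0.        ,   0.        ,   1.        ]]), 'camera_from_world': array([[ 0.75935224,  0.65059082, -0.01075921, -0.51515644],
       [-0.53867815,  0.63783385,  0.55044875,  0.19278259],
       [ 0.36497949, -0.41218874,  0.83479963, -1.49387197],
       [ 0.        ,  0.        ,  0.        ,  1.        ]])}
0.0 3.2101495
top {'intrinsics': array([[425.3455736 ,   0.        , 251.10390386],
       [  0.        , 425.3455736 , 198.98343545],
       [  0.        ,   0.        ,   1.        ]]), 'camera_from_world': array([[ 0.01562222, -0.99985625,  0.00658909,  0.06949389],
       [ 0.98307874,  0.01656232,  0.18243325, -0.6102726 ],
       [-0.18251616,  0.00362758,  0.98319616, -1.5113479 ],
       [ 0.        ,  0.        ,  0.        ,  1.        ]])}
0.0 2.5354254
0.1 [-1.15086286e-03  9.80272644e-01  1.97646546e-01 -2.48496720e-04]
```

View pics/scene0.png

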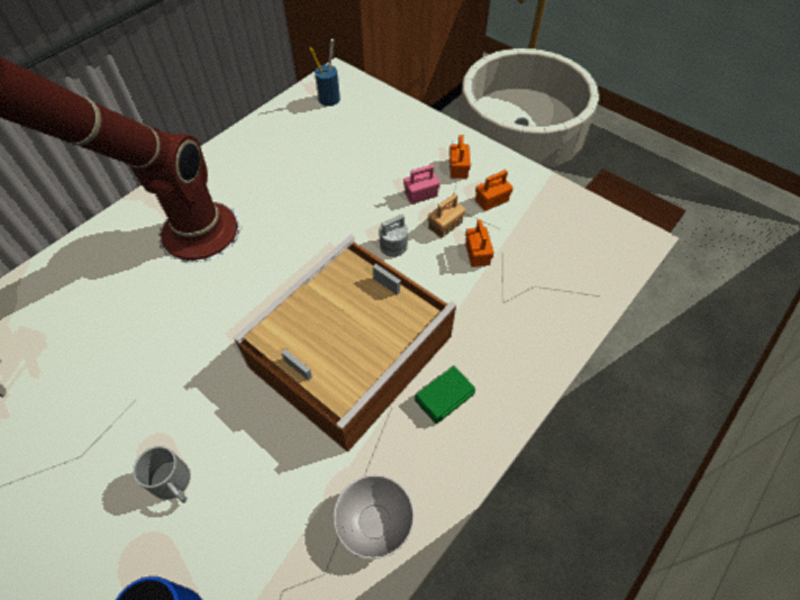

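View pics/top0.png

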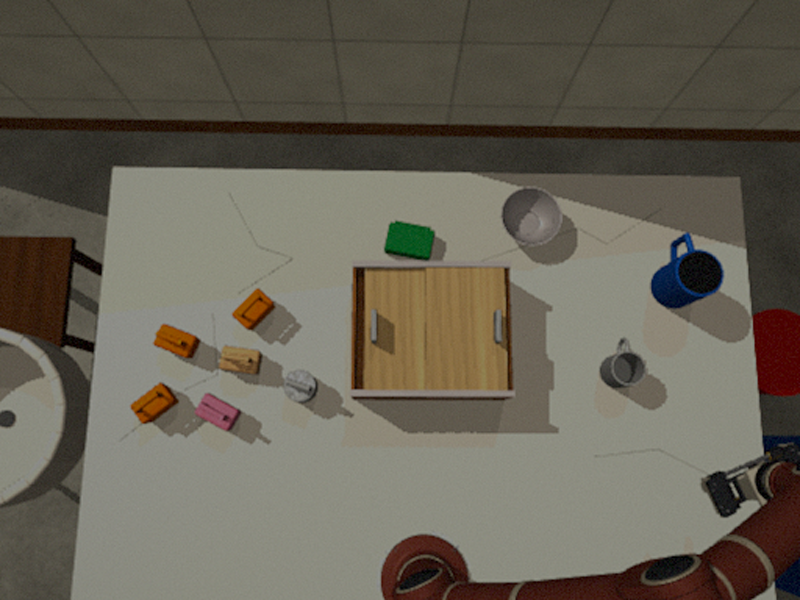

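The top view shows one steel tin (300,387) and one natural-wood brush (240,360). The orange ones (176,341), (253,309), (153,403) and the pink one (217,411) are look-alikes, because the listed brush is wooden. I'll measure these and confirm with a crop.

```bash
cat > h.py <<'E'
from workcell import env,eyes,ungrasp,clamp,inverse_kinematics
import cv2,numpy as np
from scipy.spatial.transform import Rotation as R
def cloud(n,d,c=None):
    c=c or eyes.get_calibration(n); K=c["intrinsics"]; T=np.linalg.inv(c["camera_from_world"])
    v,u=np.indices(d.shape); P=np.stack([(u-K[0,2])/K[0,0]*d,-(v-K[1,2])/K[1,1]*d,-d],-1)
    P=P@T[:3,:3].T+T[:3,3]; P[d==0]=np.nan; return P
def clusters(P,m):
    "centre, size, angle of min-area rect (world, mm/deg) for each blob of mask m"
    n,l,s,_=cv2.connectedComponentsWithStats(m.astype(np.uint8),connectivity=8)
    for i in range(1,n):
        if s[i,4]<12: continue
        Q=P[l==i]; q=Q[:,:2]-Q[:,:2].mean(0); w,V=np.linalg.eigh(np.cov(q.T)); a=V[:,1]
        (c,sz,_)=cv2.minAreaRect((Q[:,:2]*1000).astype(np.float32))
        yield dict(n=len(Q),px=s[i,:4].tolist(),mean=Q.mean(0).round(4),rect=np.round(c,1),size=np.round(sz,0),zmax=round(float(np.percentile(Q[:,2],90)),4),ang=round(float(np.degrees(np.arctan2(a[1],a[0]))%180),1))
def down(yaw):
    "tool z down, fingers closing along world direction yaw (deg); picks the half turn nearest in joint 7 by caller"
    y=np.array([np.cos(np.radians(yaw)),np.sin(np.radians(yaw)),0]);z=np.array([0,0,-1.]);x=np.cross(y,z)
    q=R.from_matrix(np.stack([x,y,z],1)).as_quat(); return q[[3,0,1,2]]
E
python3 - <<'E'
from h import *
for n in("top","scene"):
    f=np.load(n+"0.npz");p,d=f["p"],f["d"];P=cloud(n,d); z=P[...,2]
    roi=(P[...,0]>.25)&(P[...,0]<1.0)&(abs(P[...,1])<.8)
    if n=="scene": roi&=~((P[...,0]<.35)&(P[...,1]<-.4))
    print(n,"floor z",np.nanmedian(z[roi]))
    for lo,hi in((.148,.19),(.08,.112),(.115,.14),(.03,.19)):
        print("band",lo,hi)
        for k in clusters(P,roi&(z>lo)&(z<hi)): print(k)
p=cv2.imread("pics/top0.png")
p=np.load("top0.npz")["p"][:,:,::-1]
cv2.imwrite("pics/crop.png",cv2.resize(p[180:280,75:215],None,fx=5.5,fy=5.5,interpolation=cv2.INTER_CUBIC))
E
```

```text
top floor z 0.0013317908625118946
band 0.148 0.19
{'n': 644, 'px': [432, 159, 32, 30], 'mean': array([ 0.6934, -0.607 ,  0.1526]), 'rect': array([ 692.9, -606.6]), 'size': array([107., 106.]), 'zmax': 0.1564, 'ang': 82.7}
{'n': 80, 'px': [238, 197, 4, 22], 'mean': array([0.5602, 0.1191, 0.1671]), 'rect': array([559.2, 118.9]), 'size': array([70., 10.]), 'zmax': 0.1727, 'ang': 0.5}
{'n': 92, 'px': [316, 198, 6, 21], 'mean': array([ 0.5598, -0.1511,  0.1671]), 'rect': array([ 561.8, -152.2]), 'size': array([68., 13.]), 'zmax': 0.173, 'ang': 2.1}
band 0.08 0.112
{'n': 21, 'px': [433, 150, 5, 6], 'mean': array([ 0.7856, -0.5938,  0.0955]), 'rect': array([ 784.1, -593.9]), 'size': array([15., 10.]), 'zmax': 0.1105, 'ang': 29.3}
{'n': 125, 'px': [424, 165, 24, 28], 'mean': array([ 0.6738, -0.5706,  0.0962]), 'rect': array([ 679.1, -579.1]), 'size': array([109.,  51.]), 'zmax': 0.1088, 'ang': 26.6}
{'n': 25, 'px': [227, 171, 7, 16], 'mean': array([0.6837, 0.1613, 0.0935]), 'rect': array([676.6, 164.5]), 'size': array([17., 62.]), 'zmax': 0.1016, 'ang': 170.0}
{'n': 77, 'px': [152, 187, 15, 
[... 8072 characters left out ...]
: 0.1384, 'ang': 90.9}
{'n': 701, 'px': [266, 234, 38, 34], 'mean': array([0.7954, 0.0399, 0.037 ]), 'rect': array([795. ,  41.3]), 'size': array([111.,  77.]), 'zmax': 0.0398, 'ang': 78.9}
{'n': 651, 'px': [85, 285, 35, 37], 'mean': array([ 0.4851, -0.4581,  0.0664]), 'rect': array([ 491.5, -464.3]), 'size': array([ 79., 107.]), 'zmax': 0.0904, 'ang': 1.6}
{'n': 890, 'px': [213, 304, 52, 54], 'mean': array([ 0.8414, -0.2456,  0.0479]), 'rect': array([ 848.2, -251.1]), 'size': array([147., 147.]), 'zmax': 0.0605, 'ang': 56.3}
{'n': 557, 'px': [74, 369, 53, 15], 'mean': array([ 0.6747, -0.5742,  0.1406]), 'rect': array([ 667.2, -577.6]), 'size': array([98., 32.]), 'zmax': 0.1533, 'ang': 41.0}
```

View pics/crop.png

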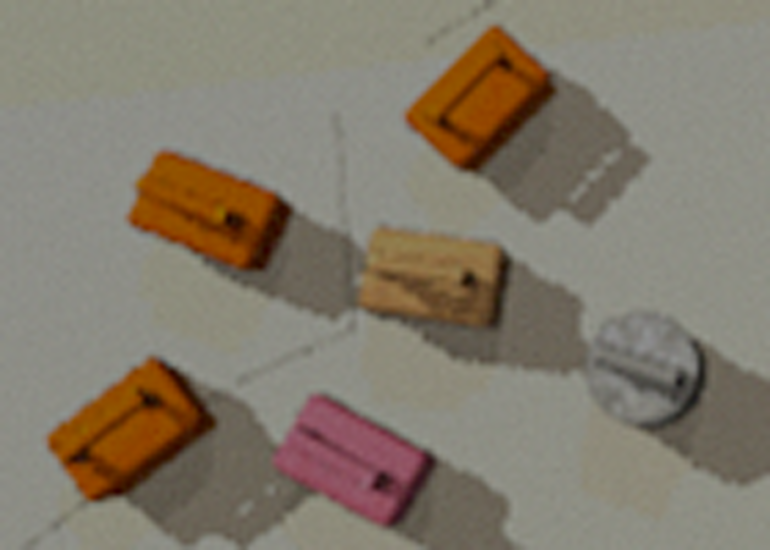

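The crop shows one natural-wood brush (432,277) and one tin (645,368). The rest are orange or pink decoys, so I leave them. Both doors are ajar, the left by about 27 mm and the right by about 11 mm. Next I open the left door.

```bash
cat >> h.py <<'E'
C=np.array([.5605,-.0078]); TH=1.0
def W(x,y):
    t=np.radians(TH); return C+np.array([x*np.cos(t)-y*np.sin(t),x*np.sin(t)+y*np.cos(t)])
def L(p):
    t=np.radians(TH); d=np.asarray(p)[:2]-C; return np.array([d[0]*np.cos(t)+d[1]*np.sin(t),-d[0]*np.sin(t)+d[1]*np.cos(t)])
def quat(xy,z,yaw):
    "of the two half turns take the one with the smaller, in-range wrist angle"
    best=None
    for q in(down(yaw),down(yaw+180)):
        j=inverse_kinematics([*xy,z],q)
        if j is not None and (best is None or abs(j[6])<best[0]): best=(abs(j[6]),q)
    return best[1]
def over(xy,z,yaw):
    q=quat(xy,z,yaw); env.move_ptp([*xy,z],q); return q
def rise(z,v=.15):
    p=env.read_eef_pos(); return env.line_to([p[0],p[1],z],velocity=v)
def look(tag):
    p,d=eyes.capture("top"); P=cloud("top",d); z=P[...,2]
    roi=(P[...,0]>.3)&(P[...,0]<.7)&(P[...,1]>-.2)&(P[...,1]<.56)
    print(tag,"t",env.read_clock())
    for lo,hi in((.155,.18),(.085,.112)):
        for k in clusters(P,roi&(z>lo)&(z<hi)):
            if k["n"]>30: print(k["mean"],k["rect"],k["size"],k["ang"],"local",L(k["mean"]).round(4))
    return p,d
def slide(y0,y1,off):
    "grip a door handle at chest y0 and carry it to chest y1; gripper shifted by off from the handle's height"
    over(W(0,y0),.33,TH+90); ungrasp(); a=W(0,y0)
    print("down",env.line_to([*a,.225],velocity=.1,force_limit=15)); clamp(15); print("width",env.read_width(),env.read_eef_pos())
    print("slide",env.line_to([*W(0,y1),.225],velocity=.06,force_limit=30),env.read_contact_force())
    print("at",L(env.read_eef_pos())); ungrasp(); rise(.33)
E
python3 - <<'E'
from h import *
slide(.128,.033,0)
print(env.read_q())
p,d=look("opened")
E
```

```text
down False
width 0.012103374985975352 [0.55824204 0.12071136 0.22498756]
slide False [-4.61085406 -0.07593939  2.85042795]
at [-0.00041581  0.03282004]
[ 0.4470165   0.57326928 -0.86595565  1.63425972  0.46818447  1.15666853
  1.05447344]
opened t 9.4667
[ 0.5649 -0.1516  0.1678] [ 563.3 -152.6] [66. 13.] 4.2 local [ 0.0019 -0.1439]
[0.542  0.0232 0.1667] [542.3  23.3] [35. 10.] 2.0 local [-0.018   0.0313]
[0.6134 0.4098 0.0962] [614.1 410.3] [14. 60.] 138.1 local [0.0602 0.4166]
[0.491  0.4326 0.0968] [491.  433.1] [63. 12.] 82.8 local [-0.0618  0.4415]
[0.4325 0.2896 0.1028] [432.6 289.8] [59. 12.] 73.9 local [-0.1228  0.2996]
[0.3706 0.4796 0.0962] [370.2 479.4] [63. 12.] 62.3 local [-0.1814  0.4906]
```

```bash
cat >> h.py <<'E'
def fetch(xy,ang,h,dest):
    "grip a bar at height h above the underside (axis ang deg), stand the thing at chest dest"
    over(xy,.30,ang-90); env.line_to([*xy,h+.066],velocity=.1,force_limit=12); clamp(25)
    print("width",env.read_width(),"force",env.read_grasp_force()); rise(.37)
    if env.read_width()<.008: print("MISSED"); return False
    g=W(*dest); over(g,.37,TH)
    print("held",env.read_width(),"touch",env.line_to([*g,h+.066+.010],velocity=.08,force_limit=6))
    print(env.read_eef_pos()); ungrasp(); env.sleep(.3); rise(.36); return True
E
python3 - <<'E'
from h import *
fetch((.432,.2903),73.,.098,(0,.115))
p,d=look("placed"); print(L(env.read_eef_pos()))
cv2.imwrite("pics/placed.png",cv2.resize(p[:,:,::-1][140:270,120:350],None,fx=3,fy=3))
E
```

```text
width 0.012094377811323958 force 24.999884068965912
held 0.011646738804508954 touch False
[0.55863138 0.1072258  0.17430238]
placed t 22.1833
[ 0.5615 -0.1513  0.1682] [ 562.9 -152.3] [69. 12.] 2.6 local [-0.0015 -0.1435]
[0.6134 0.4095 0.0965] [614.1 410.3] [13. 61.] 138.9 local [0.0602 0.4163]
[0.4909 0.4324 0.0966] [491.3 433.5] [63. 12.] 82.3 local [-0.0619  0.4413]
[0.3706 0.4792 0.0965] [370.2 479.3] [64. 12.] 63.2 local [-0.1814  0.4902]
[-0.00037322  0.11479964]
```

View pics/placed.png

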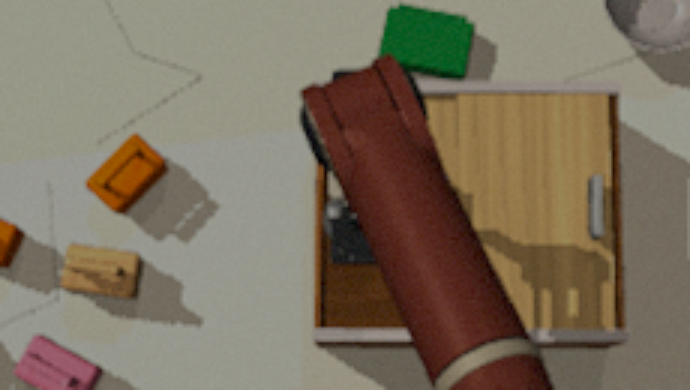

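The arm hides the tin in this view (the placed spot is near (345,235)). I'll move aside and look again.

```bash
python3 - <<'E'
from h import *
over((.45,.30),.36,TH)
p,d=look("aside")
P=cloud("top",d);z=P[...,2]
roi=(P[...,0]>.42)&(P[...,0]<.70)&(P[...,1]>.04)&(P[...,1]<.155)
for k in clusters(P,roi&(z>.05)&(z<.118)): print("inside",k,L(k["mean"]))
cv2.imwrite("pics/aside.png",cv2.resize(p[:,:,::-1],(800,600)))
E
```

```text
aside t 23.125
[0.5597 0.0236 0.1685] [559.6  23.4] [66. 11.] 0.7 local [-0.0003  0.0314]
[ 0.5605 -0.1513  0.1673] [ 562.  -152.2] [68. 12.] 2.0 local [-0.0025 -0.1435]
[0.6136 0.4095 0.0964] [614.2 410.3] [15. 60.] 137.6 local [0.0604 0.4163]
[0.3707 0.4795 0.0964] [370.4 479.6] [63. 13.] 63.1 local [-0.1813  0.4905]
inside {'n': 311, 'px': [230, 202, 18, 21], 'mean': array([0.5552, 0.1248, 0.0816]), 'rect': array([557.6, 124. ]), 'size': array([62., 73.]), 'zmax': 0.1107, 'ang': 175.6} [-0.002985   0.1326723]
```

View pics/aside.png

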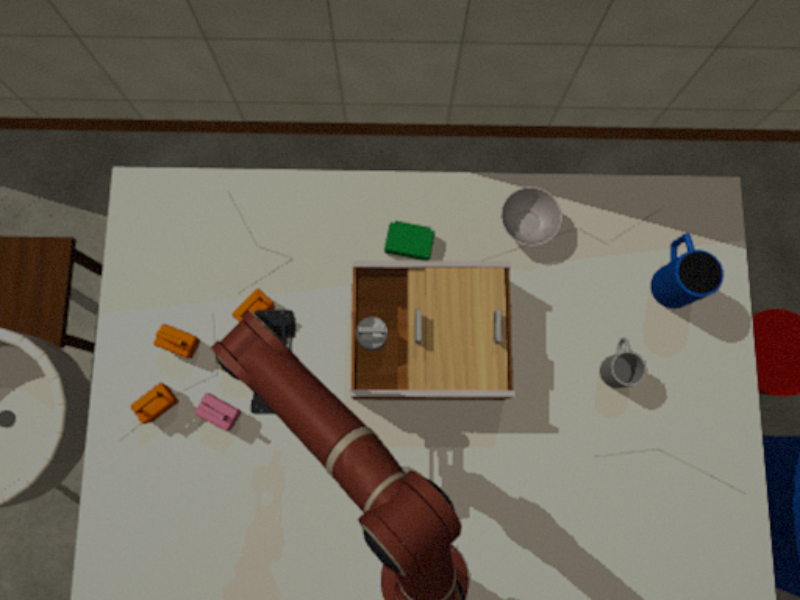

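The tin stands upright in the left half at (372,333), and nothing else is steel-tin-like anywhere on the table. Next I shut the left door and check it.

```bash
python3 - <<'E'
from h import *
slide(.032,.159,0)
over((.45,.30),.36,TH)
look("shut")
E
```

```text
down False
width 0.012121646786100051 [0.5599416 0.0243581 0.2249848]
slide False [ 4.76290301 -4.99961609 -0.94488098]
at [0.00063942 0.15679673]
shut t 33.425
[0.559  0.146  0.1694] [559.5 145.9] [70. 11.] 0.9 local [0.0012 0.1538]
[ 0.5603 -0.1512  0.1673] [ 561.9 -152. ] [68. 13.] 2.3 local [-0.0027 -0.1434]
[0.6133 0.41   0.0959] [614.  410.1] [15. 61.] 138.3 local [0.0601 0.4168]
[0.3709 0.4797 0.0966] [370.5 479.7] [64. 11.] 62.5 local [-0.1811  0.4907]
```

```bash
python3 - <<'E'
from h import *
slide(-.1435,-.031,0)
p,d=look("right open")
E
```

```text
down False
width 0.011712290363884555 [ 0.5629996  -0.15104064  0.22498144]
slide False [ 5.28531687 -1.21925926 -4.4885053 ]
at [ 0.00050847 -0.03090533]
right open t 42.025
[0.5587 0.1459 0.1702] [558.8 146. ] [70. 11.] 1.1 local [0.0009 0.1537]
[0.6137 0.4097 0.096 ] [614.3 410.4] [14. 60.] 138.2 local [0.0605 0.4165]
[0.4909 0.4322 0.0972] [491.4 434. ] [63. 11.] 82.9 local [-0.0619  0.4411]
[0.3703 0.4787 0.0969] [370.4 479.3] [62. 12.] 63.3 local [-0.1817  0.4897]
```

```bash
python3 - <<'E'
from h import *
fetch((.491,.4338),82.5,.093,(0,-.114))
over((.45,.25),.36,TH)
p,d=look("brush in")
P=cloud("top",d);z=P[...,2]
roi=(P[...,0]>.42)&(P[...,0]<.70)&(P[...,1]>-.175)&(P[...,1]<-.06)
for k in clusters(P,roi&(z>.04)&(z<.115)): print("inside",k,L(k["mean"]))
cv2.imwrite("pics/brush.png",cv2.resize(p[:,:,::-1][140:270,120:350],None,fx=3,fy=3))
E
```

```text
width 0.01147767713580183 force 24.999682903289795
held 0.011981868226990882 touch False
[ 0.56263157 -0.12184528  0.16928626]
brush in t 57.3333
[0.5588 0.146  0.1695] [559.3 146. ] [70. 11.] 1.1 local [0.001  0.1538]
[ 0.5605 -0.041   0.1697] [560.6 -41. ] [67. 11.] 0.1 local [-0.0006 -0.0332]
[ 0.5643 -0.181   0.0991] [ 565.2 -182.5] [269.   5.] 0.7 local [ 0.0008 -0.1732]
[0.6132 0.4095 0.0967] [613.4 409.5] [14. 60.] 137.8 local [0.06   0.4163]
[ 0.5626 -0.1185  0.1037] [ 562.5 -120.7] [11. 62.] 91.7 local [ 0.0002 -0.1107]
[0.3707 0.4795 0.0964] [370.5 480.1] [64. 12.] 63.2 local [-0.1813  0.4905]
inside {'n': 388, 'px': [293, 205, 26, 16], 'mean': array([ 0.5601, -0.1193,  0.0693]), 'rect': array([ 562.4, -121.2]), 'size': array([56., 90.]), 'zmax': 0.1045, 'ang': 88.3} [-0.00234588 -0.11147604]
```

View pics/brush.png

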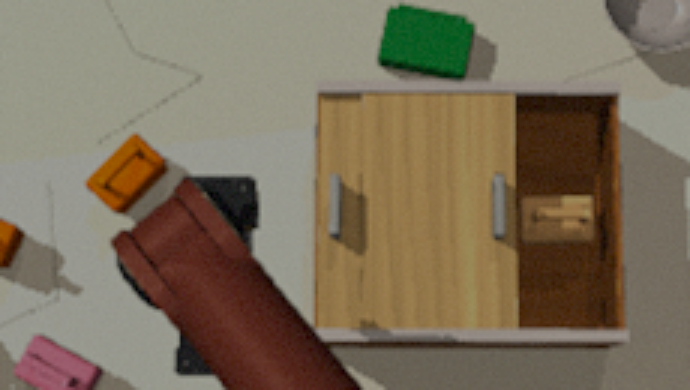

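The brush stands upright in the right half at (557,218), with its bar 104 mm up where about 106 mm was expected. Now I shut the right door.

```bash
python3 - <<'E'
from h import *
slide(-.032,-.159,0)
over((.45,.30),.36,TH)
p,d=look("shut")
cv2.imwrite("pics/end.png",cv2.resize(p[:,:,::-1],(800,600)))
E
```

```text
down False
width 0.012021135043520611 [ 0.5610473  -0.03953456  0.22497619]
slide False [-4.70988181  8.83586813  3.08059043]
at [-0.000524   -0.15411608]
shut t 68.1583
[0.5587 0.1459 0.1697] [559.8 146. ] [70. 11.] 1.2 local [0.0009 0.1537]
[ 0.5625 -0.1629  0.1689] [ 562.1 -163.2] [13. 68.] 0.9 local [-0.0007 -0.1551]
[0.6133 0.4098 0.0965] [613.8 410.1] [14. 61.] 137.8 local [0.0601 0.4166]
[0.3704 0.4791 0.0964] [370.3 479.3] [63. 12.] 62.5 local [-0.1816  0.4901]
```

View pics/end.png

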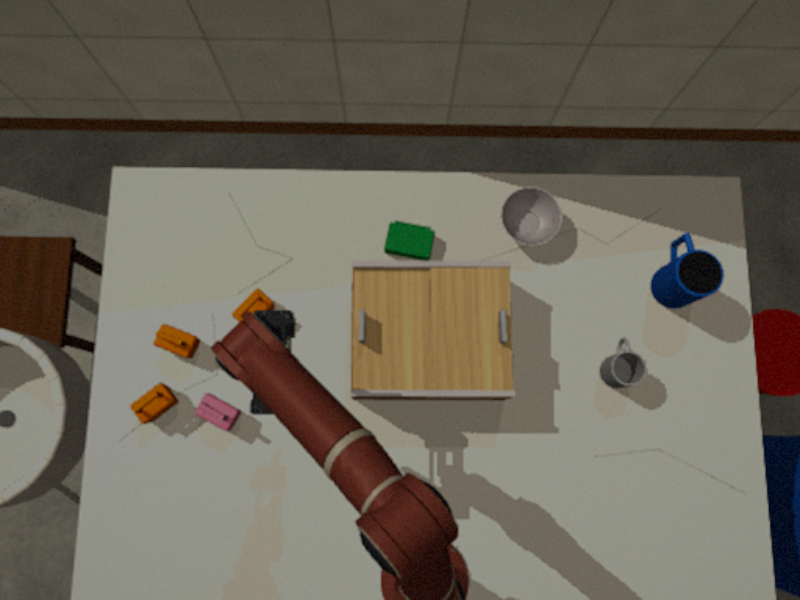

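Both doors are shut: the handles at (362,326) and (503,326) measure 309 mm apart against the nominal 310 mm. The mug and soap dish are unmoved.

```bash
python3 -c "
from workcell import env
print(env.hand_in())"
```

```text
the job is handed in; nothing more can be done
None
```

I handed the job in at about 68 s: the only tin present stood upright in the left half and the only wooden brush in the right when last seen, both doors measure shut to within about 2 mm, the mug, soap dish and look-alikes were left alone, and no verdict came back.

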